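Shim a bearing housing off its levelling plate

TASK

Take the loose orange lid off the shim box and lay it flat on the bench, take out the brass wedge, and push it along the plate's lane under the front of the blue bearing housing until both front feet just come off the plate, which is when the wedge's red line reaches the housing's front face. Keep the wedge flat on the plate, touch the housing with nothing but the wedge, and leave the other things where they are. Finish while still gripping the wedge in place, with the housing's front resting on it: do not let go.

Things in the scene. Friction and masses are not known exactly. Their poses are not given: they have to be found in the camera images.
- fixture: fixed aluminium levelling plate 215 x 110 x 12 mm. Origin: centre of its underside; z up. The half toward the robot (-x) is a bare runway with two scribed lane lines 32 mm apart. At +x a dark stop bar 30 mm high (face at x = 93.5 mm) backs the housing, between two guides 14 mm high (inner faces y = +/-38.5 mm). The wedge is pushed along +x on the centre line y = 0
- seat_front (a point): point on the fixture's top face (z = 12 mm) on its centre line, 2 mm +x of the fixture's origin: where the middle of the housing's front face stands at the start, within 1 mm
- housing: loose blue bearing housing with steel boss, 90 x 72 mm, 48 mm high, about 0.6 kg, within 2 mm of the plate's stop bar. Origin: centre of its underside, level with the soles. Front face at x = -45 mm; under it two feet 6 mm high, 14 mm wide, at y = +/-29 mm, leaving an opening 44 mm wide, 6 mm high for the wedge. It tips up about its rear strip
- foot_left (a point): front lower edge of the housing's front foot at +y; 12 mm above the fixture's origin while it stands on the plate
- foot_right (a point): the same for the front foot at -y
- wedge: brass wedge with black upright grip, 106 mm long, 0.11 kg, flat underside. Origin: underside, below the grip's centre; +x to the thin end. Grip 26 mm along x, 14 mm wide (y), 34 mm high. Taper 22 mm wide, 18 mm thick at the grip, 2 mm at the tip (x = 93 mm), slope 1 in 5. Red cross line 40 mm from the tip (x = 53 mm)
- wedge_tip (a point): middle of the wedge's thin end, at its underside. The wedge meets the housing when the tip is 20 to 25 mm past the front face, then lifts the feet 1 mm per further 5 mm: 3 to 4 mm with the red line at the face. Pushing takes about 5 to 20 N
- shim_box: grey open-topped box 130 x 100 x 44 mm, walls and floor 4 mm, fixed. Origin: centre of its underside. The wedge lies flat on its floor, within 0.1 rad of the box's x axis, thin end to +x, grip about 40 mm to the -x side of the centre
- lid: loose orange lid, plate 136 x 106 x 4 mm over a locating rim 4 mm deep that sits in the box's mouth with about 3 mm play; 0.07 kg. Origin: centre, at the bottom of that rim (z = 40 mm on the box, 0 flat on the bench). A black tab, 26 mm along x, 12 mm wide (y), stands from z = 8 to 44 mm at x = -36 mm: off centre, so that end tips up first
- lid_tab (a point): point in the lid's tab, on its axis, at a good height to grip (34 mm above the lid's origin, 26 mm above the plate)
- steel_pan: steel pan 130 x 141 x 94 mm, bystander; origin under its centre
- red_tape_roll: red tape roll 104 x 110 x 50 mm lying flat, bystander; origin under its centre
- label_roll: orange label roll 63 x 74 x 30 mm lying flat, bystander; origin under its centre
- torque_driver: screwdriver with red handle, 190 mm long, lying along y, bystander; origin under its centre
- nut_jar: white jar 44 mm across, 61 mm high, bystander; origin under its centre
- loupe: black loupe, 37 mm across, 38 mm high, bystander; origin under its centre

How it is judged:
By the outcome, as a careful person would: the job done as asked, in the order asked, and still so for the second after the job is handed in, while the arm keeps its last pose, push and grip.
It also fails if it takes over 54 s, if anything falls off the work surface, if the arm or the gripper's body presses on something with over 40 N, if the wrist force passes 120 N, or if a joint passes its speed limit or range.

ROBOT

A 6-joint arm with a two-finger parallel gripper is mounted at the origin on a cart in front of the work surface, level with it; the furniture and walls round the work are solid. World frame = base frame: x ahead of the robot, y to its left, z up, the work surface at z = 0. Lengths are in m, angles in rad, forces in N, time in s.
With the tool pointing down it reaches from about 0.3 to 0.75 m from the base axis. Payload 8.5 kg.
Tool frame: the origin (TCP) lies on the mounting face of the last link; the fingertips stand 166 mm ahead of it and the grasp point (between the pads) lies pinch_z ahead of it (pinch_z is the distance from the TCP to the grasp point, in m); x points along the fingers, y is the direction in which the jaws open and shut, and the axes are right-handed (so a half turn about x gives the same grasp; the last joint's range is limited). The gripper opens to 88 mm and grips with 3 to 60 N. Pads are 18 mm wide; open, the fingers measure 123 mm over their backs; the gripper's body (75 mm by 187 mm) begins 45 mm behind the grasp point.
Start: joints at [0.98, 0.381, 1.297, -0, 1.464, -0.215], TCP at [0.202, 0.512, 0.405] pointing down, gripper open.
Joint ranges: [-3.11, 3.11], [-0.89, 2.33], [0.22, 2.48], [-1.42, 4.56], [0.17, 2.85], [-2.88, 2.88]. Speed limits (rad/s): [2.39, 2.39, 3.14, 3.14, 3.14, 3.14].

INTERFACE

Orientations are given as a unit quaternion [x, y, z, w].
In Python, from rig import observe, read_camera, sign_off, pinch_z gives the robot as it stands.
- The arm moves only by the tool drive_tool, never from a script. Its argument "moves" is a list of rows, each a list of 7 numbers: the opening, from 0 (shut) to 1 (fully open), then the shift along the tool's x, y, z in mm, then the turn, a rotation vector about the tool's x, y, z in degrees. In form: [[grip, x, y, z, ax, ay, az], ...]. A call has 1 to 20 rows; each row is the pose to reach, as a shift and turn from the pose commanded when the call began, along the tool's axes at that moment; what a row does not reach only later rows make up. A row lasts 1/10 s, in which the tool goes at most 50 mm and 8.59 degrees, less where a joint would pass 70% of its speed; a pose out of reach is approached as far as the arm can. A call with a gripper value outside its range is refused whole. The fingers move at their own pace and stop on an object; "force" is the grip in N (left out, the last holds). Time passes only in rows, so rows that repeat a pose let the fingers close. It gives the time, the measured TCP pose, the force and the opening at its end, in the units of the state.
- observe(): the state, without advancing time (a new reading comes with each control period).
- read_camera(name): name is "side" or "top"; returns a dict with "image" (480x640x3 uint8, red, green, blue), "mtx" (3x3 intrinsics, pixels), "k1" (the pictures are not rectified: a ray, as slopes to the right and down, at radius r is drawn at 1 + k1 r^2 times it, then the intrinsics apply), "cam_to_world" (4x4, takes a point from camera to world coordinates). Camera axes: x right, y down, z forward; pixel columns grow to the right and rows downward; lengths in m; the calibration is good to about 2 mm. A picture is of the moment at which its call begins. There is no depth.
- sign_off(): hands the job in, once; it reports no verdict.
The state is a dict: "time_s": time; "q": joint angles; "joint_vel": joint speeds; "effort": joint torques, N m; "position": TCP position; "orientation": TCP orientation; "wrist_force": force on the tool from outside, world axes, zero at the start; "torque": the same for the moment, N m; "gripper_width": finger opening in m.
Only numpy, scipy, OpenCV 4.12 (cv2) and the standard library are available. Lean on these libraries where they do the work, as an engineer would, in place of code of your own. Each camera call takes 0.05 s, during which the arm holds its last target. There are 200 camera calls.

## Working session

There is one attempt and no reset: what is moved stays moved. The work goes in short steps, Python scripts to look and compute and a tool call to move; the robot and the scene stay as the last step left them, time stands still between calls to the robot, and variables do not carry over. Pictures are saved under pics/ and viewed, about 8 in all and at most 12, crops included, and the job is handed in when it is done.

Besides the shell and the picture viewer there is one more tool, called after "Request:" by a JSON object that holds its "fn" and its "kwargs", one argument or row to a line. drive_tool: Moves the arm, as the interface text tells. Its arguments: {"type":"object","properties":{"moves":{"type":"array"},"force":{"type":"number"}},"required":["moves"]}

```bash
mkdir -p pics; ls
python3 - <<'E'
from rig import *
import cv2
print(observe(), pinch_z)
for n in("top","side"):
    c=read_camera(n); cv2.imwrite(f"pics/{n}0.png",c["image"][:,:,::-1]); print(n,c["mtx"],c["k1"],c["cam_to_world"])
E
```

```text
pics
{'time_s': 0.0, 'q': array([ 9.79696356e-01,  3.81170842e-01,  1.29826395e+00, -4.73063604e-07,
        1.46356963e+00, -2.15308708e-01]), 'joint_vel': array([ 1.52154149e-03,  6.85744554e-06, -1.70277651e-06,  4.04127821e-05,
        6.53444435e-05, -1.85660777e-03]), 'effort': array([-8.19341294e-04, -4.37924659e+01, -2.24551374e+01,  7.12683122e-02,
        3.52569495e-02, -8.53832580e-05]), 'position': array([0.20183269, 0.51157416, 0.40415003]), 'orientation': array([ 0.13162265,  0.69485686, -0.132541  ,  0.69446548]), 'wrist_force': array([-0.07846327,  0.17236367, -0.27352149]), 'torque': array([-0.0064604 ,  0.01962881, -0.01410253]), 'gripper_width': 0.08781795424870459} 0.1473
top [[492.60480719   0.         322.98272701]
 [  0.         492.60480719 241.00509297]
 [  0.           0.           1.        ]] -0.14056046073720843 [[-0.02658565 -0.98954062  0.14178354  0.42006305]
 [-0.99924393  0.03033129  0.02432228 -0.0304099 ]
 [-0.02836837 -0.14102971 -0.98959884  1.26596284]
 [ 0.          0.          0.          1.        ]]
side [[520.10390317   0.         308.09833468]
 [  0.         520.10390317 235.40477791]
 [  0.           0.           1.        ]] 0.03738597029305573 [[-0.96601538 -0.10639147  0.23557408  0.30360453]
 [-0.25847197  0.38857864 -0.88442008  1.03880382]
 [ 0.00255569 -0.9152527  -0.40287215  0.54136041]
 [ 0.          0.          0.          1.        ]]
```

View pics/top0.png

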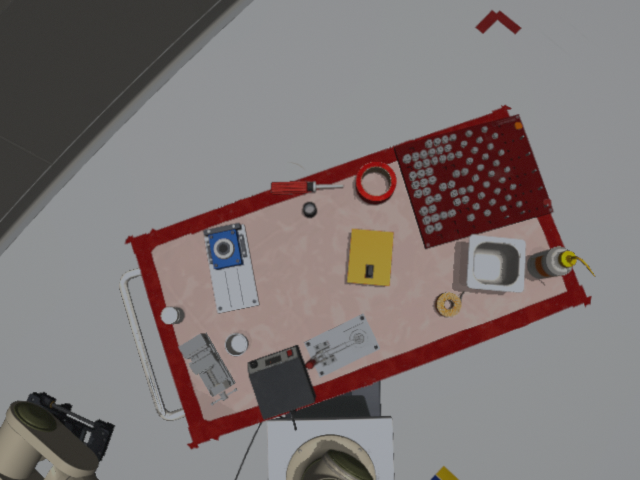

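View pics/side0.png

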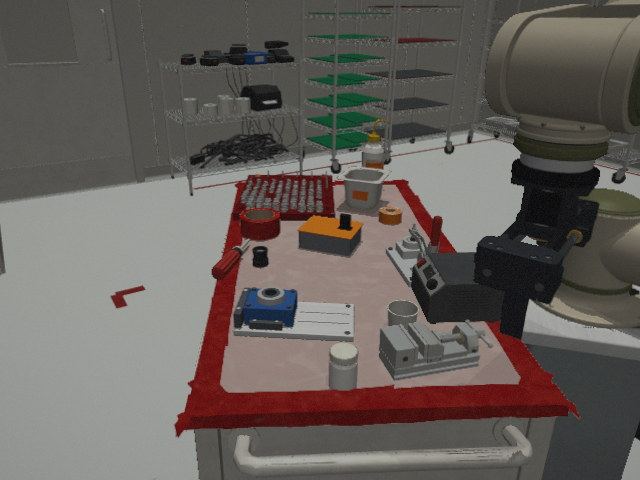

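The top view has image up = +x and left = +y. The plate and housing are near (232,270), the box and lid near (371,258). I'll crop both views for the corners.

```bash
cat > h.py <<'E'
from rig import *
import cv2, numpy as np
def K(c): return c["mtx"], np.array([c["k1"],0,0,0,0.])
def ray(c,uv):
    m,d=K(c); p=cv2.undistortPoints(np.array(uv,float).reshape(-1,1,2),m,d)[:,0]
    return np.c_[p,np.ones(len(p))]@c["cam_to_world"][:3,:3].T, c["cam_to_world"][:3,3]
def onz(c,uv,z):
    r,o=ray(c,uv); z=np.broadcast_to(z,len(r)); return o+r*((z-o[2])/r[:,2])[:,None]
def proj(c,P):
    m,d=K(c); T=np.linalg.inv(c["cam_to_world"]); return cv2.projectPoints(np.array(P,float).reshape(-1,3),cv2.Rodrigues(T[:3,:3])[0],T[:3,3],m,d)[0][:,0]
def crop(im,x0,y0,w,h,s,step=10):
    o=cv2.resize(im[y0:y0+h,x0:x0+w,::-1],None,fx=s,fy=s,interpolation=cv2.INTER_CUBIC)
    for x in range(-(-x0//step)*step,x0+w,step):
        cv2.line(o,(int((x-x0+.5)*s),0),(int((x-x0+.5)*s),6),(0,0,255),1); cv2.putText(o,str(x),(int((x-x0+.5)*s)-8,16),0,.35,(0,0,255),1)
    for y in range(-(-y0//step)*step,y0+h,step):
        cv2.line(o,(0,int((y-y0+.5)*s)),(6,int((y-y0+.5)*s)),(0,0,255),1); cv2.putText(o,str(y),(8,int((y-y0+.5)*s)+4),0,.35,(0,0,255),1)
    return o
E
python3 - <<'E'
from h import *
t=read_camera("top");s=read_camera("side")
np.savez("cams.npz",**{n+k:c[k] for n,c in(("t",t),("s",s)) for k in c})
cv2.imwrite("pics/c1.png",np.hstack([crop(t["image"],198,215,66,100,6),crop(t["image"],338,215,66,100,6)]))
cv2.imwrite("pics/c2.png",np.vstack([crop(s["image"],225,280,133,62,6),np.hstack([crop(s["image"],290,205,80,37,6),np.zeros((222,318,3),np.uint8)])]))
E
```

```text
(no output)
```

View pics/c1.png

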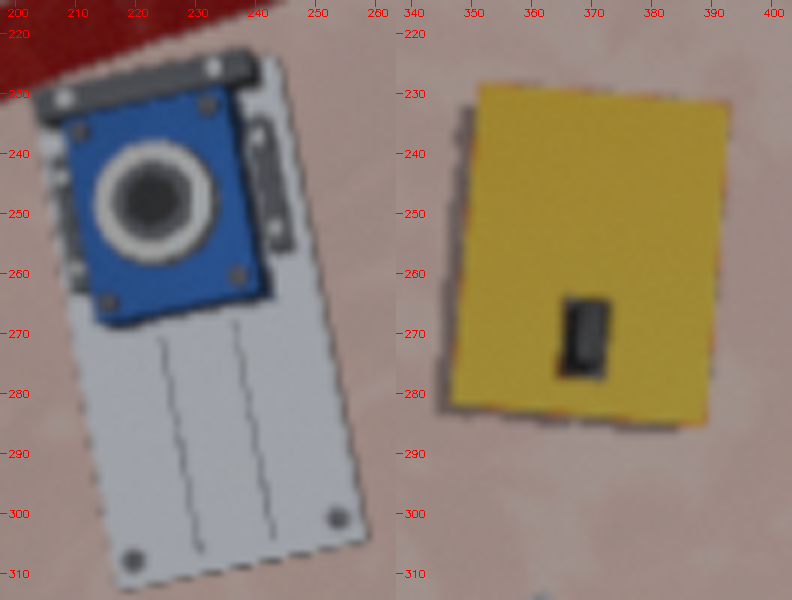

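View pics/c2.png

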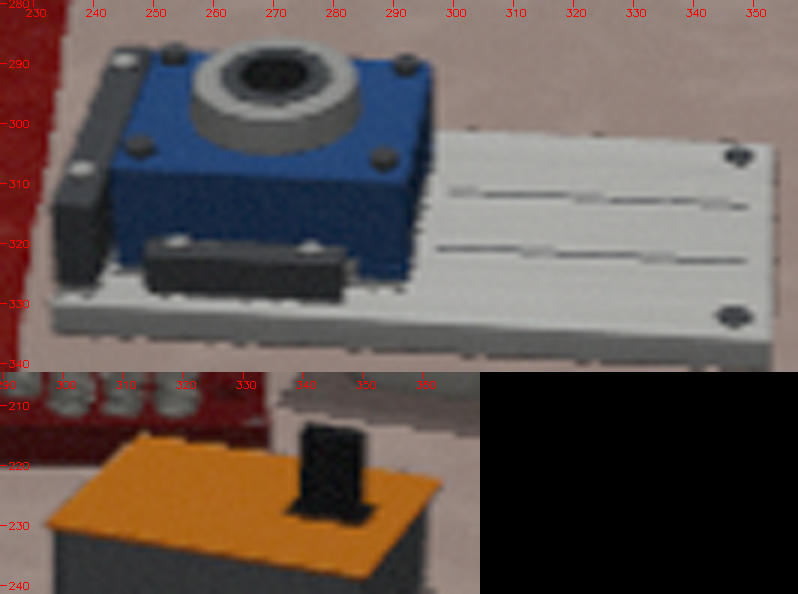

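```bash
cat >> h.py <<'E'
def load():
    z=np.load("cams.npz"); return [{k:z[n+k] for k in("image","mtx","k1","cam_to_world")} for n in "ts"]
from scipy.optimize import least_squares
def fit(obs,x0,z0=0):   # obs: list (cam, local pt, uv)
    def W(p): 
        c,s=np.cos(p[2]),np.sin(p[2]); R=np.array([[c,-s,0],[s,c,0],[0,0,1]])
        return lambda P: R@np.array(P)+[p[0],p[1],z0]
    f=lambda p: np.concatenate([proj(c,W(p)(P))[0]-uv for c,P,uv in obs])
    r=least_squares(f,x0,loss="soft_l1"); return r.x, r.fun.reshape(-1,2).round(1)
E
python3 - <<'E'
from h import *
t,s=load()
F=lambda sx,sy,z=.012:(sx*.1075,sy*.055,z)
fo=[(t,F(-1,1),(217.5,312.5)),(t,F(-1,-1),(258.5,304)),(t,F(1,-1),(243.5,223.5)),
(s,F(-1,1),(352.8,336.5)),(s,F(-1,-1),(352.8,303)),(s,F(1,1),(233.2,330))]
L=lambda sx,sy:(sx*.068,sy*.053,.048)
lo=[(t,L(1,1),(351,228)),(t,L(1,-1),(393,231)),(t,L(-1,-1),(389,285.5)),(t,L(-1,1),(347,282)),
(s,L(1,1),(297.3,230)),(s,L(-1,1),(350.3,238.8)),(s,L(1,-1),(313.3,214.7)),(s,L(-1,-1),(363,223.2))]
for n,o,x in(("fix",fo,(.35,.2,.1)),("lid",lo,(.4,-.1,0))):
    for nm,oo in(("both",o),("top",[a for a in o if a[0] is t]),("side",[a for a in o if a[0] is s])):
        p,r=fit(oo,x); print(n,nm,p.round(4),r.tolist())
print("tab top",onz(t,[(368.5,270.5)],.084))
E
```

```text
fix both [0.539  0.2424 0.1789] [[-0.8, -0.1], [-0.1, -0.1], [-0.4, -0.9], [0.7, -1.0], [0.8, -0.1], [-0.4, -0.4]]
fix top [0.5381 0.2414 0.1794] [[-0.4, 0.3], [0.4, 0.2], [0.0, -0.6]]
fix side [0.5394 0.2438 0.1808] [[0.4, -0.6], [0.4, 0.2], [-0.9, 0.1]]
lid both [ 0.5528 -0.1157 -0.117 ] [[-0.2, -0.5], [-0.0, 0.1], [0.0, -0.1], [-0.8, -0.3], [-0.1, -0.4], [0.8, -0.6], [-0.2, -0.0], [0.8, -1.0]]
lid top [ 0.5523 -0.1163 -0.1107] [[-0.2, -0.2], [0.1, 0.2], [0.5, -0.0], [-0.4, 0.0]]
lid side [ 0.5528 -0.1126 -0.1312] [[-0.6, -0.1], [0.1, 0.0], [-0.2, 0.3], [0.7, -0.4]]
tab top [[ 0.51452264 -0.10877721  0.084     ]]
```

```bash
cat >> h.py <<'E'
from scipy.spatial.transform import Rotation as R
def plan(g,yaw,base=None,tilt=None):
    """shift(mm)/turn(deg) bringing the grasp point to g, tool down, jaws across heading yaw; base=(pos,quat) commanded"""
    o=observe(); p,q=base or (o["position"],o["orientation"]); R0=R.from_quat(q); best=None
    for sg in(1,-1):
        h=np.array([-np.sin(yaw),np.cos(yaw),0])*sg; x=np.array([0,0,-1.])
        Rt=R.from_matrix(np.c_[x,h,np.cross(x,h)]); rv=(R0.inv()*Rt).as_rotvec(degrees=True)
        if best is None or np.linalg.norm(rv)<np.linalg.norm(best[1]): best=(Rt,rv)
    T=np.array(g)-best[0].apply([pinch_z,0,0])
    return R0.inv().apply(T-p)*1000, best[1], T, best[0].as_quat()
E
python3 - <<'E'
from h import *
t,s=load()
o=observe(); print(R.from_quat(o["orientation"]).as_matrix().round(3))
for z in(.16,.074):
    a=plan((.5168,-.1114,z),-.113); print(a[0].round(1),a[1].round(2),a[2].round(4),a[3].round(4))
print(onz(t,[(310,210),(237,343),(190,345),(340,320),(300,350),(171,315),(376,182),(315,385)],.03).round(3))
E
```

```text
[[-0.001  0.367  0.93 ]
 [-0.001  0.93  -0.367]
 [-1.    -0.001 -0.   ]]
[  97.4 -463.9  521.6] [-15.05  -0.02   0.05] [ 0.5168 -0.1114  0.3073] [ 0.0399  0.706  -0.0399  0.706 ]
[ 183.4 -463.8  521.7] [-15.05  -0.02   0.05] [ 0.5168 -0.1114  0.2213] [ 0.0399  0.706  -0.0399  0.706 ]
[[ 0.678  0.031  0.03 ]
 [ 0.346  0.222  0.03 ]
 [ 0.343  0.342  0.03 ]
 [ 0.398 -0.037  0.03 ]
 [ 0.326  0.064  0.03 ]
 [ 0.419  0.392  0.03 ]
 [ 0.747 -0.141  0.03 ]
 [ 0.239  0.029  0.03 ]]
```

Request:
{"fn": "drive_tool", "kwargs": {
  "moves": [
    [0.6,20,-100,110,-4,0,0],
    [0.6,40,-180,210,-7,0,0],
    [0.6,60,-260,300,-10,0,0],
    [0.6,80,-340,390,-13,0,0],
    [0.6,97,-420,480,-15,0,0],
    [0.6,97,-464,522,-15.05,0,0],
    [0.6,97,-464,522,-15.05,0,0],
    [0.6,97,-464,522,-15.05,0,0],
    [0.6,97,-464,522,-15.05,0,0],
    [0.6,97,-464,522,-15.05,0,0],
    [0.6,97,-464,522,-15.05,0,0],
    [0.6,97,-464,522,-15.05,0,0],
    [0.6,97,-464,522,-15.05,0,0],
    [0.6,97,-464,522,-15.05,0,0],
    [0.6,97,-464,522,-15.05,0,0],
    [0.6,97,-464,522,-15.05,0,0],
    [0.6,97,-464,522,-15.05,0,0]
  ]
}}

```text
time_s: 1.9
position: [0.5167, -0.1107, 0.3078]
orientation: [0.04, 0.706, -0.04, 0.706]
wrist_force: [-0.5, 1.0, -0.4]
gripper_width: 0.0529
```

Request:
{"fn": "drive_tool", "kwargs": {
  "moves": [
    [0.6,25,0,0,0,0,0],
    [0.6,50,0,0,0,0,0],
    [0.6,75,0,0,0,0,0],
    [0.6,87,0,0,0,0,0],
    [0.6,87,0,0,0,0,0],
    [0.6,87,0,0,0,0,0],
    [0.3,87,0,0,0,0,0],
    [0.3,87,0,0,0,0,0],
    [0.3,87,0,0,0,0,0]
  ],
  "force": 25
}}

```text
time_s: 2.8
position: [0.5172, -0.1116, 0.2214]
orientation: [0.04, 0.706, -0.04, 0.706]
wrist_force: [-0.1, -0.3, -0.0]
gripper_width: 0.0312
```

Run:
```python
from h import *
t=read_camera("top");s=read_camera("side");print(observe()["position"],observe()["gripper_width"])
cv2.imwrite("pics/g1.png",np.hstack([crop(t["image"],330,210,80,90,5),crop(s["image"],290,180,80,90,5)]))
```

```text
[ 0.51713397 -0.11162161  0.22104595] 0.026371462219476845
```

View pics/g1.png

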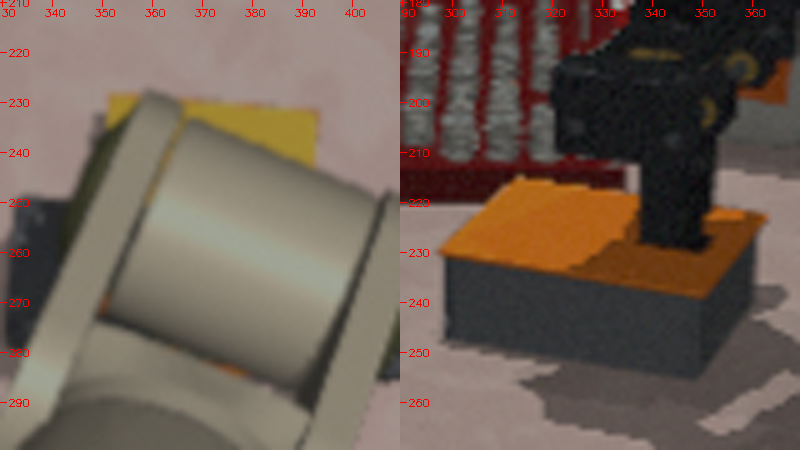

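The fingers straddle the tab (side 345,230) and the lid is still seated. Closing now.

Request:
{"fn": "drive_tool", "kwargs": {
  "moves": [
    [0,0,0,0,0,0,0],
    [0,0,0,0,0,0,0],
    [0,0,0,0,0,0,0],
    [0,0,0,0,0,0,0],
    [0,0,0,0,0,0,0],
    [0,0,0,0,0,0,0],
    [0,-5,0,0,0,0,0],
    [0,-10,0,0,0,0,0],
    [0,-15,0,0,0,0,0],
    [0,-20,0,0,0,0,0],
    [0,-30,0,0,0,0,0],
    [0,-40,0,0,0,0,0],
    [0,-55,0,0,0,0,0],
    [0,-70,0,0,0,0,0],
    [0,-80,0,0,0,0,0],
    [0,-80,0,0,0,0,0]
  ],
  "force": 40
}}

```text
time_s: 4.5
position: [0.5172, -0.1116, 0.3023]
orientation: [0.04, 0.705, -0.04, 0.707]
wrist_force: [-0.2, -0.4, -1.1]
gripper_width: 0.0117
```

Run:
```python
from h import *
o=observe();print(o["position"],o["gripper_width"])
s=read_camera("side");cv2.imwrite("pics/g2.png",crop(s["image"],260,150,130,110,5))
# lid centre target (.53,.055), yaw 0 ; grasp point = tab
for g in((.494,.055,.154),(.494,.055,.034)):
    a=plan(g,0.0); print(a[0].round(1),a[1].round(2),a[2].round(4))
```

```text
[ 0.5172211  -0.11161932  0.30228906] 0.011712704011840082
[-1.000e-01  1.629e+02 -4.170e+01] [-6.48  0.06  0.03] [0.494  0.055  0.3013]
[119.9 163.  -41.9] [-6.48  0.06  0.03] [0.494  0.055  0.1813]
```

View pics/g2.png

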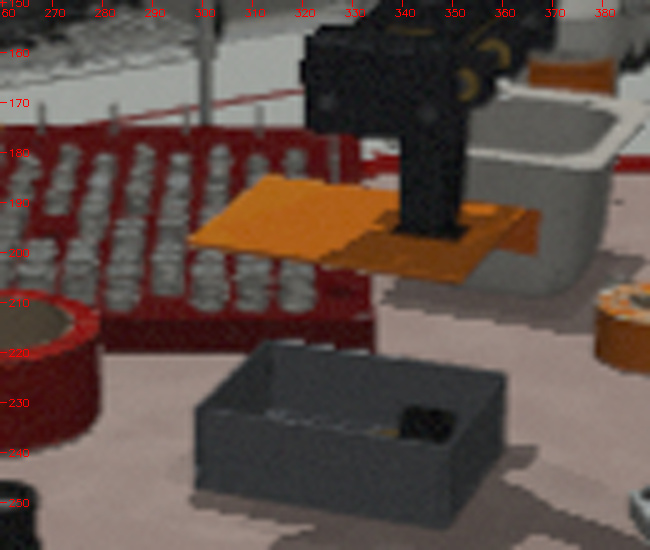

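The lid is lifted level (side 300–365, 185–205), with the open box and wedge grip below (345,233). Carrying it to the free bench area.

Request:
{"fn": "drive_tool", "kwargs": {
  "moves": [
    [0,0,15,-4,-1,0,0],
    [0,0,40,-10,-2,0,0],
    [0,0,65,-17,-3,0,0],
    [0,0,90,-23,-4,0,0],
    [0,0,115,-30,-5,0,0],
    [0,0,140,-36,-6,0,0],
    [0,0,157,-40,-6.48,0,0],
    [0,0,163,-42,-6.48,0,0],
    [0,25,163,-42,-6.48,0,0],
    [0,50,163,-42,-6.48,0,0],
    [0,75,163,-42,-6.48,0,0],
    [0,95,163,-42,-6.48,0,0],
    [0,108,163,-42,-6.48,0,0],
    [0,112,163,-42,-6.48,0,0],
    [0,114,163,-42,-6.48,0,0],
    [0,116,163,-42,-6.48,0,0],
    [0,118,163,-42,-6.48,0,0],
    [0,118,163,-42,-6.48,0,0]
  ]
}}

```text
time_s: 6.35
position: [0.4938, 0.0551, 0.1829]
orientation: [-0.0, 0.707, -0.0, 0.707]
wrist_force: [-0.4, -0.3, -1.0]
gripper_width: 0.0118
```

Run:
```python
from h import *
s=read_camera("side");cv2.imwrite("pics/g3.png",crop(s["image"],250,190,130,110,5))
```

```text
(no output)
```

View pics/g3.png

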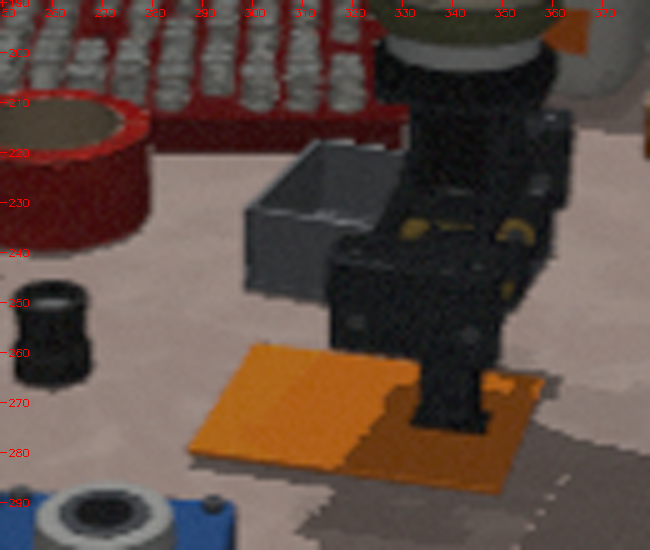

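The lid hovers just over the bench, clear of the loupe and plate. Lower the last 2–3 mm, release and rise.

Request:
{"fn": "drive_tool", "kwargs": {
  "moves": [
    [0,1,0,0,0,0,0],
    [0,2,0,0,0,0,0],
    [0,2.5,0,0,0,0,0],
    [0,2.5,0,0,0,0,0]
  ]
}}

```text
time_s: 6.8
position: [0.4938, 0.0551, 0.1808]
orientation: [-0.0, 0.707, -0.0, 0.707]
wrist_force: [-1.4, 0.2, 5.2]
gripper_width: 0.0115
```

Request:
{"fn": "drive_tool", "kwargs": {
  "moves": [
    [0.15,0,0,0,0,0,0],
    [0.3,0,0,0,0,0,0],
    [0.5,0,0,0,0,0,0],
    [0.5,0,0,0,0,0,0],
    [0.5,-15,0,0,0,0,0],
    [0.5,-40,0,0,0,0,0],
    [0.5,-80,0,0,0,0,0],
    [0.5,-120,0,0,0,0,0],
    [0.5,-160,0,0,0,0,0],
    [0.5,-160,-25,-40,0,0,0],
    [0.5,-160,-25,-90,0,0,0],
    [0.5,-160,-25,-140,0,0,0],
    [0.5,-160,-25,-140,0,0,0],
    [0.5,-160,-25,-140,0,0,0]
  ]
}}

```text
time_s: 8.2
position: [0.3533, 0.0301, 0.3407]
orientation: [0.0, 0.707, -0.0, 0.708]
wrist_force: [0.1, -0.5, 0.8]
gripper_width: 0.0442
```

Run:
```python
from h import *
o=observe();print(o["position"],o["gripper_width"],o["q"].round(2))
s=read_camera("side");t=read_camera("top")
np.savez("cams.npz",**{n+k:c[k] for n,c in(("t",t),("s",s)) for k in c})
cv2.imwrite("pics/b1.png",np.vstack([np.hstack([crop(t["image"],340,215,62,75,6),crop(s["image"],295,212,70,75,6)]),crop(t["image"],270,215,132,25,6)*0]))
cv2.imwrite("pics/b1.png",np.hstack([crop(t["image"],260,220,140,75,5)[:,:0],cv2.resize(crop(t["image"],275,218,125,75,6),None,fx=.6,fy=.6),]) if 0 else np.hstack([crop(t["image"],342,220,56,75,7),crop(s["image"],295,212,56,75,7)]))
```

```text
[0.35334921 0.03008864 0.34067166] 0.04417865703262166 [-0.25  0.11  1.89 -0.    1.14 -1.82]
```

View pics/b1.png

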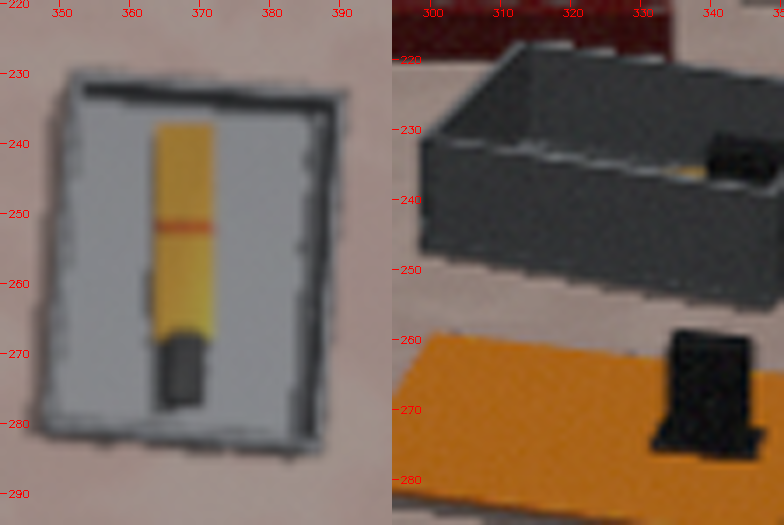

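The box is open with the wedge inside: tip at top (368,237), red line (368,252), grip at (367.5,272). The lid lies flat with its tab up.

Run:
```python
from h import *
t,s=load()
o=[(t,(.093,.011,.002),(363.7,237.1)),(t,(.093,-.011,.002),(372.1,237.2)),(t,(.053,.011,.010),(363.6,251.9)),(t,(.053,-.011,.010),(372.1,251.9)),(t,(.013,.011,.018),(363.2,268.1)),(t,(.013,-.011,.018),(371.8,267.8))]
p,r=fit(o,(.51,-.11,-.1),.004); print(p.round(4),r.tolist())
# grip top & side checks
c,sn=np.cos(p[2]),np.sin(p[2])
for P in((.013,.007,.034),(-.013,.007,.034),(-.013,-.007,.034),(-.013,0,0)):
    w=(p[0]+c*P[0]-sn*P[1],p[1]+sn*P[0]+c*P[1],.004+P[2]); print(P,proj(t,w),proj(s,w))
for z in(.13,.028): a=plan((p[0],p[1],z),p[2]); print(a[0].round(1),a[1].round(2),a[2].round(4))
```

```text
[ 0.5141 -0.1101 -0.0601] [[-0.1, -0.0], [0.0, 0.1], [-0.1, 0.2], [-0.0, 0.4], [0.1, -0.7], [0.2, -0.1]]
(0.013, 0.007, 0.034) [[365.19947054 266.89052457]] [[340.06441406 232.46367354]]
(-0.013, 0.007, 0.034) [[364.96045735 277.28586051]] [[350.45360034 233.83773715]]
(-0.013, -0.007, 0.034) [[370.57828072 277.45219607]] [[351.86003099 231.66633847]]
(-0.013, 0, 0) [[366.94899897 278.27043741]] [[350.66375328 245.43820195]]
[  63.5 -140.   159.3] [3.44 0.08 0.02] [ 0.5141 -0.1101  0.2773]
[ 165.5 -140.   159.1] [3.44 0.08 0.02] [ 0.5141 -0.1101  0.1753]
```

Request:
{"fn": "drive_tool", "kwargs": {
  "moves": [
    [0.45,0,-45,45,1,0,0],
    [0.45,0,-85,90,2,0,0],
    [0.45,20,-120,130,3,0,0],
    [0.45,50,-140,159,3.44,0,0],
    [0.45,64,-140,159,3.44,0,0],
    [0.45,64,-140,159,3.44,0,0],
    [0.45,64,-140,159,3.44,0,0],
    [0.45,90,-140,159,3.44,0,0],
    [0.45,115,-140,159,3.44,0,0],
    [0.45,135,-140,159,3.44,0,0],
    [0.45,150,-140,159,3.44,0,0],
    [0.45,160,-140,159,3.44,0,0],
    [0.45,165,-140,159,3.44,0,0],
    [0.45,165,-140,159,3.44,0,0]
  ]
}}

```text
time_s: 9.7
position: [0.5128, -0.1096, 0.1757]
orientation: [0.021, 0.707, -0.021, 0.707]
wrist_force: [-0.9, 0.3, 0.6]
gripper_width: 0.0397
```

Request:
{"fn": "drive_tool", "kwargs": {
  "moves": [
    [0.3,0,0,0,0,0,0],
    [0.2,0,0,0,0,0,0],
    [0.1,0,0,0,0,0,0],
    [0,0,0,0,0,0,0],
    [0,0,0,0,0,0,0],
    [0,0,0,0,0,0,0],
    [0,0,0,0,0,0,0]
  ],
  "force": 58
}}

```text
time_s: 10.4
position: [0.5129, -0.1099, 0.1756]
orientation: [0.021, 0.707, -0.021, 0.707]
wrist_force: [-2.3, 1.0, 6.1]
gripper_width: 0.0135
```

Request:
{"fn": "drive_tool", "kwargs": {
  "moves": [
    [0,-5,0,0,0,0,0],
    [0,-15,0,0,0,0,0],
    [0,-30,0,0,0,0,0],
    [0,-55,0,0,0,0,0],
    [0,-80,0,0,0,0,0],
    [0,-105,0,0,0,0,0],
    [0,-125,0,0,0,0,0],
    [0,-130,0,0,0,0,0],
    [0,-130,0,0,0,0,0]
  ]
}}

```text
time_s: 11.3
position: [0.5126, -0.1098, 0.3057]
orientation: [0.021, 0.706, -0.021, 0.707]
wrist_force: [-0.9, -0.1, -1.1]
gripper_width: 0.0135
```

Run:
```python
from h import *
o=observe();print(o["position"],o["gripper_width"],o["wrist_force"])
for z in(.086,.045): a=plan((.4416,.2248,z),.179); print(a[0].round(1),a[1].round(2),a[2].round(4))
```

```text
[ 0.51264197 -0.10982585  0.30574196] 0.013517963911252663 [-0.9473177  -0.1196651  -1.11731418]
[ 72.2 329.8 -91.1] [-13.7    0.06   0.03] [0.4416 0.2248 0.2333]
[113.2 329.8 -91.1] [-13.7    0.06   0.03] [0.4416 0.2248 0.1923]
```

Request:
{"fn": "drive_tool", "kwargs": {
  "moves": [
    [0,0,20,-5,-1,0,0],
    [0,0,50,-14,-2,0,0],
    [0,0,85,-23,-4,0,0],
    [0,0,120,-33,-5,0,0],
    [0,0,155,-43,-6,0,0],
    [0,0,190,-53,-8,0,0],
    [0,0,225,-62,-9,0,0],
    [0,0,260,-72,-11,0,0],
    [0,0,295,-82,-12.5,0,0],
    [0,0,320,-90,-13.7,0,0],
    [0,0,330,-91,-13.7,0,0],
    [0,25,330,-91,-13.7,0,0],
    [0,50,330,-91,-13.7,0,0],
    [0,75,330,-91,-13.7,0,0],
    [0,95,330,-91,-13.7,0,0],
    [0,105,330,-91,-13.7,0,0],
    [0,110,330,-91,-13.7,0,0],
    [0,113,330,-91,-13.7,0,0],
    [0,113,330,-91,-13.7,0,0]
  ]
}}

```text
time_s: 13.2
position: [0.4419, 0.2249, 0.1925]
orientation: [-0.063, 0.704, 0.063, 0.704]
wrist_force: [0.2, 0.5, -0.7]
gripper_width: 0.0136
```

Run:
```python
from h import *
o=observe();print(o["position"],o["orientation"],o["gripper_width"],o["wrist_force"])
s=read_camera("side");t=read_camera("top")
np.savez("cams.npz",**{n+k:c[k] for n,c in(("t",t),("s",s)) for k in c})
cv2.imwrite("pics/w1.png",np.vstack([crop(s["image"],228,278,130,62,6)[:, :780],np.hstack([crop(t["image"],200,240,65,38,6),crop(t["image"],200,275,65,38,6)])]))
```

```text
[0.4419321  0.22487791 0.19247608] [-0.06313339  0.70411718  0.06315345  0.70444646] 0.01363471329970231 [ 0.15304505  0.50064224 -0.65124845]
```

View pics/w1.png

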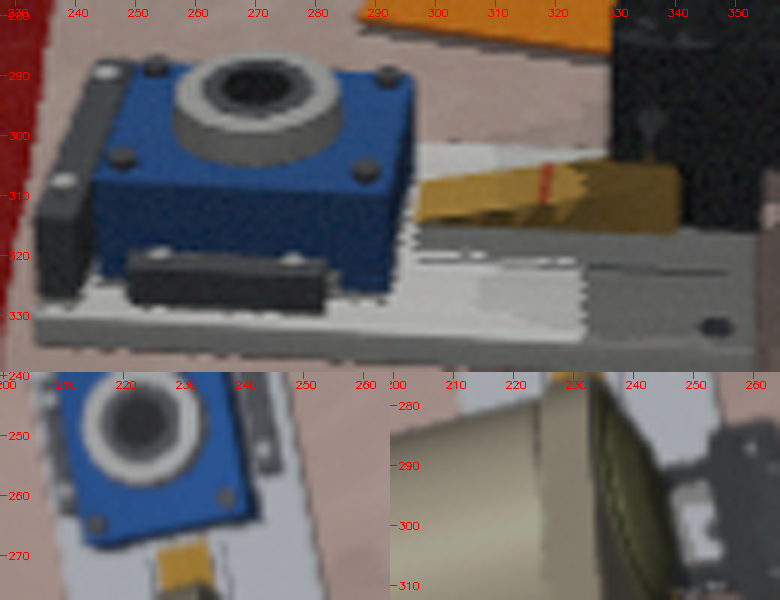

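Run:
```python
from h import *
t,s=load()
f=np.array([.539,.2424]);a=.179
loc=lambda w:((w[:,:2]-f)@np.array([[np.cos(a),-np.sin(a)],[np.sin(a),np.cos(a)]])*1000).round(1)
print("tip top L,R",loc(onz(t,[(226.2,269.2),(234.5,267.6)],.0225)))
print("tip side near",loc(onz(s,[(296.7,314.3)],.021)))
print("housing front top corners (top cam)",loc(onz(t,[(214.0,268.8),(242.5,264.2)],.060)))
print("foot side",loc(onz(s,[(292.2,325.8)],.012)))
print("lines (top) near housing / far",loc(onz(t,[(224.5,271),(236.7,268),(230.8,306),(243,304)],.012)))
# side-cam prediction of wedge model at nominal
o=observe();g=loc(o["position"][None]);print("tcp loc",g)
for nx in (0,):
  w=lambda P:[f[0]+np.cos(a)*P[0]-np.sin(a)*P[1],f[1]+np.sin(a)*P[0]+np.cos(a)*P[1],P[2]]
  x0=g[0][0]/1000;y0=g[0][1]/1000
  for P in((.093,.011,0),(.093,.011,.002),(.093,-.011,.002),(.053,.011,.010),(.013,.011,.018),(-.013,.011,0)): 
    q=w((x0+P[0],y0+P[1],.021+P[2])); print(P,proj(s,q).round(1),proj(t,q).round(1))
```

```text
tip top L,R [[ -4.6   8.4]
 [ -5.  -13.5]]
tip side near [[-2.6  9.4]]
housing front top corners (top cam) [[ -2.2  30.7]
 [ -5.6 -41.8]]
foot side [[ 3.1 34.1]]
lines (top) near housing / far [[ -7.   15.7]
 [ -5.8 -17. ]
 [-98.6  16. ]
 [-99.9 -15.9]]
tcp loc [[-98.6   0.1]]
(0.093, 0.011, 0) [[298.2 314.9]] [[225.4 269.8]]
(0.093, 0.011, 0.002) [[298.2 314. ]] [[225.2 269.8]]
(0.093, -0.011, 0.002) [[299.4 307.6]] [[233.5 268. ]]
(0.053, 0.011, 0.01) [[320.  311.2]] [[227.3 284.9]]
(0.013, 0.011, 0.018) [[342.  308.5]] [[229.5 300.4]]
(-0.013, 0.011, 0) [[356.  317.6]] [[232.8 310.6]]
```

The wedge is held flat (side: tip 297,314, red line 318,311), tip about 6 mm short of the housing front and about 1.5 mm to −y. Shift +1.5 mm and lower.

Request:
{"fn": "drive_tool", "kwargs": {
  "moves": [
    [0,2,1.5,0,0,0,0],
    [0,4,1.5,0,0,0,0],
    [0,6,1.5,0,0,0,0],
    [0,7,1.5,0,0,0,0],
    [0,8,1.5,0,0,0,0],
    [0,8,1.5,0,0,0,0]
  ]
}}

```text
time_s: 13.9
position: [0.4415, 0.2264, 0.1841]
orientation: [-0.063, 0.704, 0.063, 0.704]
wrist_force: [-0.0, 0.1, -0.9]
gripper_width: 0.0134
```

Request:
{"fn": "drive_tool", "kwargs": {
  "moves": [
    [0,0.5,0,0,0,0,0],
    [0,1,0,0,0,0,0],
    [0,1,0,0,0,0,0]
  ]
}}

```text
time_s: 14.2
position: [0.4415, 0.2264, 0.1836]
orientation: [-0.063, 0.704, 0.063, 0.704]
wrist_force: [-1.7, -0.3, 4.2]
gripper_width: 0.0138
```

Request:
{"fn": "drive_tool", "kwargs": {
  "moves": [
    [0,0,0,2,0,0,0],
    [0,0,0,4,0,0,0],
    [0,0,0,6,0,0,0],
    [0,0,0,8,0,0,0],
    [0,0,0,10,0,0,0],
    [0,0,0,12,0,0,0],
    [0,0,0,14,0,0,0],
    [0,0,0,16,0,0,0],
    [0,0,0,18,0,0,0],
    [0,0,0,20,0,0,0],
    [0,0,0,20,0,0,0]
  ]
}}

```text
time_s: 15.3
position: [0.4608, 0.23, 0.1836]
orientation: [-0.063, 0.705, 0.063, 0.704]
wrist_force: [-4.6, -0.2, 6.7]
gripper_width: 0.0137
```

Request:
{"fn": "drive_tool", "kwargs": {
  "moves": [
    [0,0,0,1.5,0,0,0],
    [0,0,0,3,0,0,0],
    [0,0,0,4.5,0,0,0],
    [0,0,0,6,0,0,0],
    [0,0,0,7.5,0,0,0],
    [0,0,0,9,0,0,0],
    [0,0,0,10,0,0,0],
    [0,0,0,10,0,0,0]
  ]
}}

```text
time_s: 16.1
position: [0.4691, 0.2317, 0.1836]
orientation: [-0.064, 0.706, 0.063, 0.702]
wrist_force: [-13.7, -2.8, 14.4]
gripper_width: 0.0135
```

Request:
{"fn": "drive_tool", "kwargs": {
  "moves": [
    [0,0,0,1.5,0,0,0],
    [0,0,0,3,0,0,0],
    [0,0,0,4.5,0,0,0],
    [0,0,0,6,0,0,0],
    [0,0,0,7.5,0,0,0],
    [0,0,0,9,0,0,0],
    [0,0,0,10,0,0,0],
    [0,0,0,10,0,0,0]
  ]
}}

```text
time_s: 16.9
position: [0.4783, 0.2334, 0.1836]
orientation: [-0.064, 0.707, 0.063, 0.701]
wrist_force: [-17.7, -3.3, 18.4]
gripper_width: 0.0132
```

Run:
```python
from h import *
o=observe();print(o["position"],R.from_quat(o["orientation"]).apply([1,0,0]).round(4),o["gripper_width"],o["wrist_force"])
s=read_camera("side");t=read_camera("top")
np.savez("cams.npz",**{n+k:c[k] for n,c in(("t",t),("s",s)) for k in c})
cv2.imwrite("pics/p1.png",np.vstack([crop(s["image"],260,285,100,50,8)[:,:800],np.hstack([crop(t["image"],200,250,60,24,8),np.zeros((192,320,3),np.uint8)])]))
```

```text
[0.47826004 0.23342091 0.18359037] [-0.0088 -0.0018 -1.    ] 0.013236347597895822 [-17.67490654  -3.27387091  18.35709855]
```

View pics/p1.png

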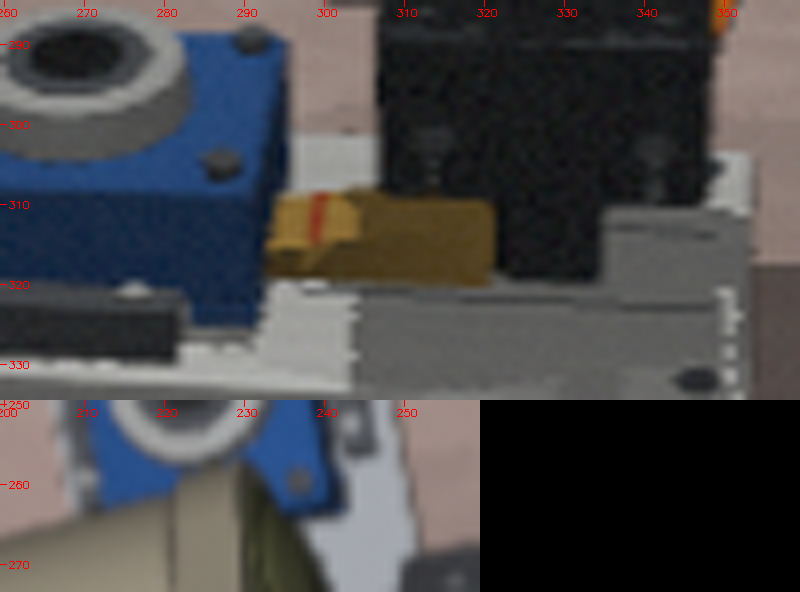

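```bash
cat > m.py <<'E'
from h import *
f=np.array([.539,.2424]);a=.179
loc=lambda w:((w[:,:2]-f)@np.array([[np.cos(a),-np.sin(a)],[np.sin(a),np.cos(a)]])*1000).round(1)
E
python3 - <<'E'
from m import *
t,s=load()
print("red near/far",loc(onz(s,[(299.2,315.1),(300.0,308.6)],.022)))
print("front: top near, top far, foot",loc(onz(s,[(292,308.3),(295.5,289.3),(291.4,325.1)],[.062,.062,.013])))
print("top cam foot right corner",loc(onz(t,[(242.3,263.8)],.014)))
t0=cv2.imread("pics/top0.png"); print("wedge rear underside",loc(onz(s,[(321,319.6)],.012)))
o=observe();print(loc(o["position"][None]))
E
```

```text
red near/far [[-7.6 13.2]
 [-6.9 -9.2]]
front: top near, top far, foot [[  0.6  55.3]
 [  1.5 -11. ]
 [  4.6  33.5]]
top cam foot right corner [[  1.6 -33.6]]
wedge rear underside [[-47.6   9.3]]
[[-61.4   2. ]]
```

Request:
{"fn": "drive_tool", "kwargs": {
  "moves": [
    [0,0,0,1,0,-0.2,0],
    [0,0,0,2,0,-0.4,0],
    [0,0,0,3,0,-0.6,0],
    [0,0,0,4,0,-0.6,0],
    [0,0,0,4,0,-0.6,0]
  ]
}}

```text
time_s: 17.5
position: [0.482, 0.2341, 0.1836]
orientation: [-0.064, 0.704, 0.063, 0.705]
wrist_force: [-18.6, -3.7, 19.3]
gripper_width: 0.0135
```

Run:
```python
from m import *
o=observe();print(loc(o["position"][None]),o["position"][2],R.from_quat(o["orientation"]).apply([1,0,0]).round(4),o["wrist_force"],o["torque"])
```

```text
[[-57.6   2. ]] 0.1835997054115295 [ 7.e-04 -1.e-04 -1.e+00] [-18.59638736  -3.67137586  19.32168365] [-0.50031973  3.02990215 -0.01173602]
```

Request:
{"fn": "drive_tool", "kwargs": {
  "moves": [
    [0,-0.3,0,1,0,0,0],
    [0,-0.3,0,2,0,0,0],
    [0,-0.3,0,3,0,0,0],
    [0,-0.3,0,3,0,0,0]
  ]
}}

```text
time_s: 17.9
position: [0.4854, 0.2347, 0.1836]
orientation: [-0.063, 0.704, 0.063, 0.705]
wrist_force: [-15.9, -3.1, 13.5]
gripper_width: 0.0135
```

Run:
```python
from m import *
o=observe();print(loc(o["position"][None]),o["position"][2],R.from_quat(o["orientation"]).apply([1,0,0]).round(4),o["wrist_force"],o["torque"])
s=read_camera("side");t=read_camera("top")
np.savez("cams.npz",**{n+k:c[k] for n,c in(("t",t),("s",s)) for k in c})
cv2.imwrite("pics/p2.png",crop(s["image"],275,285,65,50,12))
```

```text
[[-54.1   1.9]] 0.18362714496065197 [ 2.e-03  2.e-04 -1.e+00] [-15.88522947  -3.09846961  13.48843046] [-0.3577434   2.44969683  0.06583107]
```

View pics/p2.png

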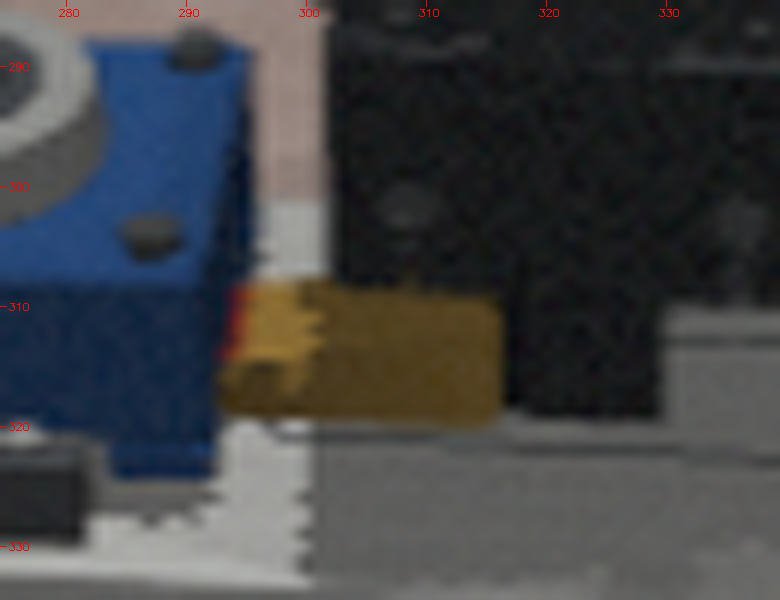

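Run:
```python
from m import *
t,s=load(); im=s["image"].astype(int)
for v in range(307,318): print(v,[tuple(im[v,u]) for u in range(291,299)])
c,sn=np.cos(a),np.sin(a)
for x in(1,2,3,4,5):
  print(x,[proj(s,[f[0]+(c*x-sn*y)/1000,f[1]+(sn*x+c*y)/1000,.0225])[0].round(1).tolist() for y in(12.5,1.5,-9.5)], "top near corner",proj(s,[f[0]+(c*x-sn*36)/1000,f[1]+(sn*x+c*36)/1000,.063])[0].round(1),"foot",proj(s,[f[0]+(c*x-sn*36)/1000,f[1]+(sn*x+c*36)/1000,.0155])[0].round(1))
```

```text
307 [(np.int64(29), np.int64(49), np.int64(84)), (np.int64(14), np.int64(27), np.int64(45)), (np.int64(17), np.int64(27), np.int64(44)), (np.int64(14), np.int64(27), np.int64(45)), (np.int64(35), np.int64(45), np.int64(60)), (np.int64(109), np.int64(110), np.int64(112)), (np.int64(159), np.int64(158), np.int64(154)), (np.int64(158), np.int64(157), np.int64(153))]
308 [(np.int64(21), np.int64(44), np.int64(73)), (np.int64(21), np.int64(29), np.int64(48)), (np.int64(14), np.int64(32), np.int64(48)), (np.int64(36), np.int64(38), np.int64(54)), (np.int64(75), np.int64(62), np.int64(63)), (np.int64(124), np.int64(105), np.int64(88)), (np.int64(146), np.int64(130), np.int64(101)), (np.int64(148), np.int64(133), np.int64(102))]
309 [(np.int64(16), np.int64(30), np.int64(52)), (np.int64(13), np.int64(30), np.int64(46)), (np.int64(21), np.int64(26), np.int64(46)), (np.int64(70), np.int64(28), np.int64(40)), (np.int64(115), np.int64(58), np.int64(36)), (np.int64(138), np.int64(97), np.int64(50)), (np.int64(138), np.int64(108), np.int64(53)), (np.int64(136), np.int64(107), np.int64(50))]
310 [(
[... 2682 characters left out ...]
.int64(52), np.int64(27)), (np.int64(65), np.int64(52), np.int64(21)), (np.int64(70), np.int64(54), np.int64(30)), (np.int64(69), np.int64(53), np.int64(30)), (np.int64(86), np.int64(67), np.int64(32))]
1 [[294.6, 314.4], [295.2, 311.2], [295.8, 308.1]] top near corner [293. 302.] foot [293.2 324.8]
2 [[294.0, 314.4], [294.7, 311.2], [295.3, 308.1]] top near corner [292.4 302. ] foot [292.7 324.8]
3 [[293.5, 314.4], [294.1, 311.2], [294.7, 308.0]] top near corner [291.8 302. ] foot [292.1 324.7]
4 [[292.9, 314.4], [293.6, 311.2], [294.2, 308.0]] top near corner [291.3 301.9] foot [291.6 324.7]
5 [[292.4, 314.3], [293.0, 311.1], [293.7, 308.0]] top near corner [290.7 301.9] foot [291.  324.7]
```

Run:
```python
import cv2
im=cv2.imread("pics/p1.png")[:,:,::-1]
s=8
for v in(311,312,313): print(v,[im[int((v-285+.5)*s),int((u-260+.5)*s)].tolist() for u in range(294,304)])
im=cv2.imread("pics/w1.png")[:,:,::-1]
for v in(307,309): print(v,[im[int((v-278+.5)*6),int((u-228+.5)*6)].tolist() for u in range(314,324)])
```

```text
311 [[102, 82, 49], [139, 108, 50], [137, 108, 52], [137, 107, 51], [135, 90, 44], [131, 59, 34], [133, 82, 40], [140, 112, 55], [138, 110, 51], [137, 107, 50]]
312 [[103, 82, 48], [140, 109, 54], [135, 107, 51], [136, 105, 49], [132, 85, 42], [130, 50, 32], [133, 83, 42], [137, 106, 51], [135, 107, 51], [133, 105, 49]]
313 [[111, 89, 47], [136, 106, 47], [137, 106, 53], [138, 106, 54], [132, 84, 40], [131, 59, 32], [138, 94, 48], [139, 109, 54], [137, 106, 50], [136, 106, 50]]
307 [[137, 106, 49], [136, 107, 50], [138, 108, 52], [138, 100, 49], [134, 72, 38], [125, 64, 35], [127, 98, 45], [138, 108, 48], [140, 109, 52], [140, 110, 50]]
309 [[136, 107, 47], [137, 107, 52], [138, 106, 52], [135, 91, 47], [124, 55, 33], [126, 80, 42], [138, 110, 52], [138, 109, 51], [140, 110, 55], [139, 108, 53]]
```

The front foot is visibly off the plate, and about 80% of the red line's width still shows at the face (side ~294,311). That leaves roughly 0.7 mm to go.

Request:
{"fn": "drive_tool", "kwargs": {
  "moves": [
    [0,0,0,0.4,0,0,0],
    [0,0,0,0.8,0,0,0],
    [0,0,0,0.8,0,0,0],
    [0,0,0,0.8,0,0,0],
    [0,0,0,0.8,0,0,0]
  ]
}}

```text
time_s: 18.5
position: [0.4861, 0.2348, 0.1836]
orientation: [-0.063, 0.704, 0.063, 0.705]
wrist_force: [-15.6, -3.5, 14.3]
gripper_width: 0.0137
```

Run:
```python
from m import *
o=observe();print(loc(o["position"][None]),o["position"][2],R.from_quat(o["orientation"]).apply([1,0,0]).round(4),o["wrist_force"],o["gripper_width"],abs(o["joint_vel"]).max())
s=read_camera("side");t=read_camera("top")
np.savez("cams.npz",**{n+k:c[k] for n,c in(("t",t),("s",s)) for k in c})
for v in range(309,315): print(v,[s["image"][v,u].tolist() for u in range(292,297)])
cv2.imwrite("pics/p3.png",np.vstack([crop(s["image"],270,290,65,38,10)[:,:650],cv2.resize(t["image"][150:330,150:430,::-1],(650,220))]))
```

```text
[[-53.4   2. ]] 0.1836276024342879 [ 1.8e-03  1.0e-04 -1.0e+00] [-15.56939722  -3.53336074  14.26792422] 0.013733044806150615 0.0007461248948447633
309 [[18, 30, 47], [17, 30, 47], [72, 34, 43], [118, 76, 42], [137, 109, 52]]
310 [[17, 28, 47], [20, 30, 46], [72, 38, 44], [119, 81, 44], [136, 106, 48]]
311 [[15, 28, 44], [15, 27, 44], [88, 37, 41], [131, 79, 40], [136, 106, 49]]
312 [[10, 24, 44], [31, 30, 45], [86, 50, 40], [126, 85, 42], [137, 108, 50]]
313 [[23, 33, 49], [35, 22, 40], [99, 62, 37], [137, 97, 50], [140, 108, 54]]
314 [[14, 29, 48], [69, 29, 39], [117, 74, 42], [136, 105, 51], [140, 110, 53]]
```

View pics/p3.png

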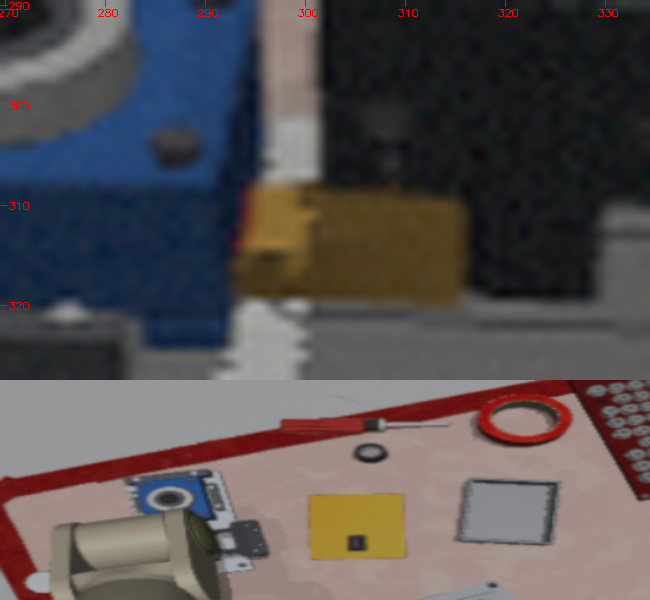

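```bash
python3 -c "
from rig import *
print(sign_off())"
```

```text
the job is handed in; nothing more can be done
None
```

I took the lid off and laid it flat on the bench between the box and the plate. I then pushed the wedge along the lane until its red line reached the housing's front face, and handed in at about 18.5 s with the wedge still gripped.

**Last checks:**
- **Red line:** it is at the front face to within about 0.2 mm. A little over half its width still shows.
- **Feet:** the side view shows the +y front foot clear of the plate. The −y foot can't be seen from either camera. I infer it is up because the wedge is near the centre.
- **Wedge:** it is gripped at 13.7 mm opening and the tool is within 0.1° of vertical. The arm is still, with a push of about 16 N and about 14 N pressing it down.
- **Other things:** the last top view shows the lid flat. The tape roll, driver and loupe look unmoved. The label roll, pan and jar were out of that view and not rechecked.

**Two things were less clean:**
- **Tilt during the push:** partway through, the tool pitched about 0.5° nose-down, and I corrected it. The wedge's rear may have lifted slightly for that moment.
- **Sideways position:** the two cameras disagreed by a millimetre or two. The wedge sits about 1–2 mm to +y of the lane's centre line, well inside the lane and the housing's opening.

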